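# Edge the square plate out over the tea shelf's front edge

## Robot

A 6-joint arm with a two-finger parallel gripper is mounted at the origin on the work surface. World frame = base frame: x ahead of the robot, y to its left, z up, the work surface at z = 0. Lengths are in m, angles in rad, forces in N, time in s.
With the tool pointing down it reaches from about 0.3 to 0.875 m from the base axis. Payload 6.4 kg.
Tool frame: the origin (TCP) lies at the very end of the fingers, on their centre line; the grasp point (between the pads) lies 19 mm behind it; z points along the fingers, y is the direction in which the jaws open and shut (so a half turn about z gives the same grasp; the last joint's range is limited). The gripper opens to 85 mm and grips with 20 to 120 N. Pads are 22 mm wide; open, the fingers measure 114 mm over their backs; the gripper's body (76 mm by 85 mm) begins 54 mm behind the grasp point. The pads swing forward as they close: fully open they stand 13 mm farther back than shut.
Start: joints at [-1.519, 0.181, 1.607, -0, 1.354, -0.206], TCP at [0.147, -0.556, 0.231] pointing down, gripper open.
Joint ranges: [-2.99, 2.99], [-0.89, 2.07], [0.3, 2.58], [-1.14, 4.28], [0, 2.63], [-3.12, 3.12]. Speed limits (rad/s): [2.57, 2.57, 3.01, 3.14, 3.14, 3.14].

## Interface

Orientations are given as a unit quaternion [x, y, z, w].
In Python, from bench import move_ptp, move_linear, move_joints, gripper_to, wait, ik, camera, get_calibration, MotionError, close_job, get_t, get_joint_pos, get_qvel, get_joint_torque, get_ee_pos, get_ee_rot, get_force, get_torque, get_opening gives the robot as it stands. Calls block until the motion is done:
- move_ptp(position, orientation): joint-space move of the TCP to a pose.
- move_linear(position, rotation=None, feed=0.15, f_stop=None): straight line of the TCP; rotation=None keeps the orientation; feed is the mean speed in m/s. With f_stop (N) it stops when the force on the tool has changed by that much, and returns True; else False.
- move_joints(angles): joint-space move.
- gripper_to(opening, squeeze=None): finger opening in m; squeeze is the grip in N (None keeps the last); returns when the fingers have stopped.
- wait(seconds).
- ik(position, orientation): joint angles nearest the present ones, or None.
- camera(name): name is "scene" or "top" or "wrist"; returns the picture (400x640x3 uint8, red, green, blue); there is no depth.
- get_calibration(name): a dict with "fx", "fy", "cx", "cy" (pixels), "R" (3x3) and "t" (3): a world point X has camera coordinates R X + t. Camera axes: x right, y down, z forward; pixel columns grow to the right and rows downward; lengths in m; the calibration is good to about 2 mm. The wrist camera is an equidistant fisheye: a pixel r from the principal point sees the ray r / f radians off the axis. A picture is of the moment at which its call begins: read the wrist's pose just before it. get_calibration takes no time and is no camera call; for the wrist camera it gives the pose at the moment of the call.
A pose or a line that the arm cannot do raises MotionError and nothing moves.
- close_job(): hands the job in, once; it reports no verdict.
Readings, each from a call of its own:
- get_t(): time.
- get_joint_pos(): joint angles.
- get_qvel(): joint speeds.
- get_joint_torque(): joint torques, N m.
- get_ee_pos(): TCP position.
- get_ee_rot(): TCP orientation.
- get_force(): force on the tool from outside, world axes, zero at the start.
- get_torque(): the same for the moment, N m.
- get_opening(): finger opening in m.
Only numpy, scipy, OpenCV 4.12 (cv2) and the standard library are available. Lean on these libraries where they do the work, as an engineer would, in place of code of your own. Each camera call takes 0.05 s, during which the arm holds its last target. There are 200 camera calls.

## Task

Slide the square white plate straight towards the front of the slatted shelf until about a third of it hangs out over the front edge, square to the edge, so that somebody can pinch it there and pick it up. Keep it flat on the shelf (slide it, do not lift it or let it fall), and leave the round saucers, both the single one and the stack, where they are.

Things in the scene. Friction and masses are not known exactly. Their poses are not given: they have to be found in the camera images.
- square_plate_center (a point): Centre, half-way up, of the loose square white ceramic plate: 120 x 120 mm, 12 mm thick (8 mm slab, with a border 8 mm wide rising 4 mm more), flat underside, 0.25 to 0.5 kg. It lies on the shelf, its front side 15 to 50 mm back from the front edge, turned up to 17 degrees. x and y run parallel to its sides, z up. Nothing stands within 50 mm behind it (away from the robot).
- shelf_edge (a point): Middle of the top front edge (nearest the robot) of the fixed slatted pine shelf, 100 mm above the table. x points into the shelf, away from the robot; y along the edge; z up. 860 mm long (y), 360 mm deep; flush slats along y, gaps 11 mm. Posts (200 mm high), teapot, tall caddy and open door are all beyond 275 mm along y. With a third overhanging, the plate's centre is 20 mm inside the edge.
- round_saucer: The single round white saucer, 124 mm across, 14 mm high, loose, flat on the shelf in a row with the plate and the stack; origin at the centre of its underside, z up. To be left alone.
- saucer_stack: The stack of four round white saucers (one rigid loose piece), 124 mm across, 56 mm high, on the shelf; origin at the centre of its underside, z up. To be left alone.

How it is judged:
By the outcome, as a careful person would: the job done as asked, in the order asked, and still so for the second after the job is handed in, with the robot touching nothing.
It also fails if it takes over 32 s, if anything falls off the work surface, if the arm or the gripper's body presses on something with over 40 N, if the wrist force passes 120 N, or if a joint passes its speed limit or range.

## Working session

There is one attempt and no reset: what is moved stays moved. The work goes in short steps, each a Python script; the robot and the scene stay as the last script left them, time stands still between calls to the robot, and variables do not carry over. Pictures are saved under pics/ and viewed, about 8 in all and at most 12, crops included, and the job is handed in when it is done.

```bash
mkdir -p pics; python3 - <<'E'
from bench import *
import cv2
for n in ("scene","top"):
    cv2.imwrite(f"pics/{n}0.png",camera(n)[:,:,::-1]); c=get_calibration(n); print(n,c)
print(get_t(),get_ee_rot())
E
```

```text
scene {'fx': 443.95421962497, 'fy': 443.95421962497, 'cx': 318.9242771006591, 'cy': 197.64647772619074, 'R': array([[-0.28836694,  0.9575053 , -0.00530142],
       [ 0.7347186 ,  0.21771417, -0.64248666],
       [-0.61403019, -0.18916697, -0.76627853]]), 't': array([ 0.14797493, -0.28055235,  1.09458805])}
top {'fx': 376.6008727262184, 'fy': 376.6008727262184, 'cx': 317.912140288766, 'cy': 205.2999538358358, 'R': array([[-0.02638464, -0.99958062, -0.01193454],
       [-0.99916182,  0.0267436 , -0.03099096],
       [ 0.03129714,  0.01110686, -0.99944841]]), 't': array([0.02200392, 0.50305678, 0.83292264])}
0.1 [ 9.91702063e-01  1.28555106e-01  6.73773462e-05 -7.73009158e-04]
```

View pics/top0.png

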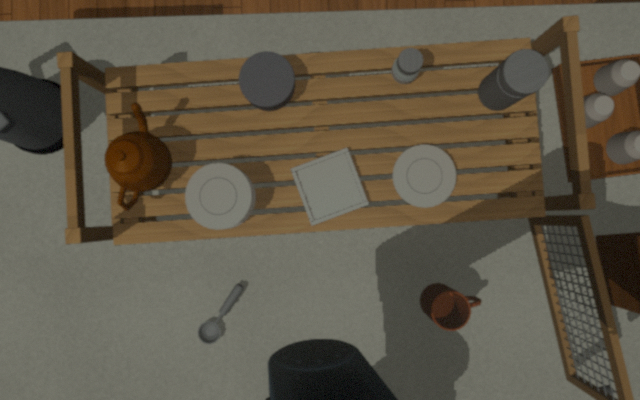

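View pics/scene0.png

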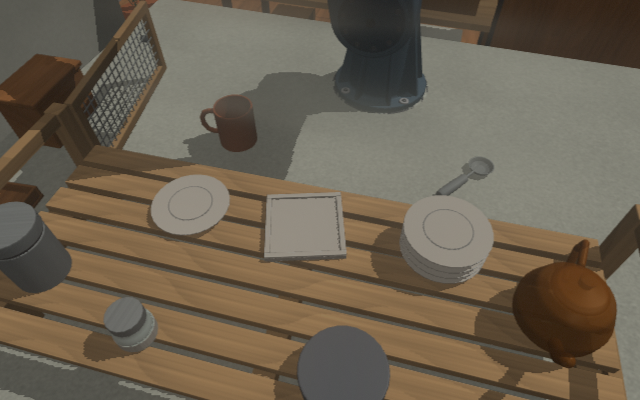

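The top view shows the plate at about (330,186), the saucer at (425,176), the stack at (221,196), and the front edge running from (115,243) to (545,217). I'll enlarge this area to read the corners.

```bash
python3 - <<'E'
import cv2
a=cv2.imread("pics/top0.png")[135:245,270:400]
cv2.imwrite("pics/c1.png",cv2.resize(cv2.convertScaleAbs(a,alpha=1.5),None,fx=6,fy=5.4545,interpolation=cv2.INTER_CUBIC))
E
sed -n 1,1p /dev/null
```

```text
(no output)
```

View pics/c1.png

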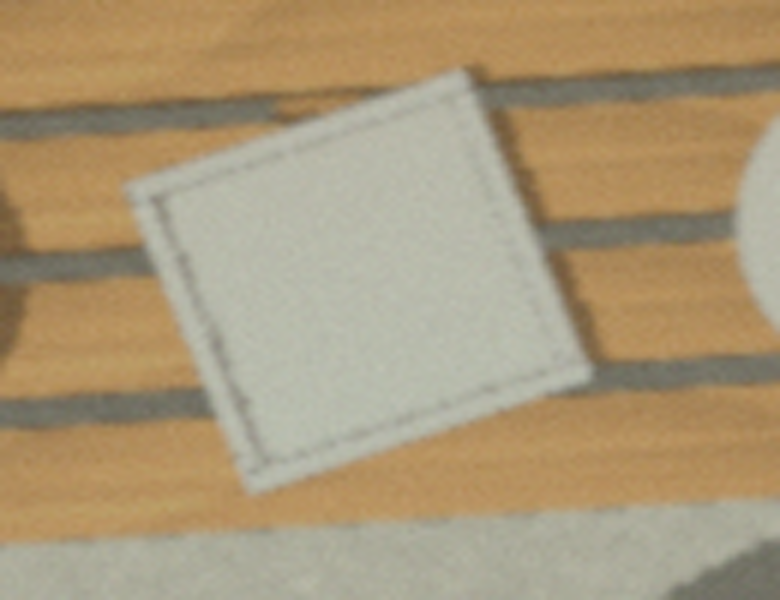

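The crop shows the plate corners at BL (127,188), BR (467,68), FR (590,378) and FL (250,492). The shelf edge runs from (0,545) to (780,498).

```bash
cat > h.py <<'E'
from bench import *
import numpy as np, cv2
def ray(n,uv,z,c=None):
    c=c or get_calibration(n); R=np.array(c["R"]);t=np.array(c["t"])
    d=np.array([(uv[0]-c["cx"])/c["fx"],(uv[1]-c["cy"])/c["fy"],1.])
    if n=="wrist":
        r=np.hypot(d[0],d[1]); d=np.array([*(d[:2]*np.sin(r)/r),np.cos(r)])
    o=-R.T@t; w=R.T@d; return o+w*(z-o[2])/w[2]
def proj(n,X,c=None):
    c=c or get_calibration(n); p=np.array(c["R"])@X+c["t"]
    return np.array([c["fx"]*p[0]/p[2]+c["cx"],c["fy"]*p[1]/p[2]+c["cy"]])
E
python3 - <<'E'
from h import *
f=lambda u,v:((u+.5)/6-.5+270,(v+.5)/5.4545-.5+135)
P=np.array([ray("top",f(*p),.112) for p in [(127,188),(467,68),(590,378),(250,492)]])
print(P.round(4),np.linalg.norm(P-np.roll(P,1,0),axis=1)); C=P.mean(0);print("C",C)
E1=ray("top",f(0,545),.1);E2=ray("top",f(780,498),.1)
L1=ray("top",(115,243.5),.1);L2=ray("top",(545,217.5),.1)
for a,b in((E1,E2),(L1,L2)):
    d=(a-b)[:2];d/=np.linalg.norm(d);n=np.array([d[1],-d[0]]);print(a,b,"edge yaw",np.degrees(np.arctan2(n[1],n[0])),"plate depth",[(p[:2]-a[:2])@n for p in P],"C",(C[:2]-a[:2])@n)
for i,j in((0,1),(3,2)):
    d=P[i]-P[j];print("plate yaw",np.degrees(np.arctan2(-d[0],d[1])))
for i,j in((0,3),(1,2)):
    d=P[i]-P[j];print("plate yaw",np.degrees(np.arctan2(d[1],d[0])))
print("saucer",ray("top",(425,176),.114),"stack",ray("top",(221,196),.156))
E
```

```text
[[ 0.5728  0.0589  0.112 ]
 [ 0.613  -0.0535  0.112 ]
 [ 0.5003 -0.0902  0.112 ]
 [ 0.4625  0.0215  0.112 ]] [0.11651867 0.11937546 0.11855306 0.11798181]
C [ 0.53716707 -0.01582824  0.112     ]
[0.44512091 0.10511006 0.1       ] [ 0.45548331 -0.15295103  0.1       ] edge yaw 2.2994669811891986 plate depth [np.float64(0.12573509446394893), np.float64(0.16142675446845267), np.float64(0.047337678449836676), np.float64(0.013979238732252932)] C 0.08711969152862288
[0.43520393 0.41424693 0.1       ] [ 0.46453718 -0.43943495  0.1       ] edge yaw 1.9679580185260261 plate depth [np.float64(0.12532485563017953), np.float64(0.16167501741654816), np.float64(0.04777430680569036), np.float64(0.013761649682119995)] C 0.0871339573836346
plate yaw 19.696211256146295
plate yaw 18.723404736443133
plate yaw 18.737976343732882
plate yaw 18.072486377696745
saucer [ 0.55167091 -0.20271282  0.114     ] stack [0.52078924 0.18542059 0.156     ]
```

The side lengths (117–119 mm) and the front gap (about 14 mm) match the description. The edge yaw is 2.0° and the plate yaw about 18.7°, so the plate centre has to come 67 mm forward and turn 16.7°. I'll push from behind with both open fingers as a fence, turning while I slide, and touch down behind the plate first.

```bash
cat >> h.py <<'E'
def q(deg): a=np.radians(deg)/2; return [np.cos(a),np.sin(a),0,0]
def v(deg): a=np.radians(deg); return np.array([np.cos(a),np.sin(a)])
def tgt(C,yaw,back,z): return [*(np.array(C)+v(yaw)*back),z]
C0=np.array([.5372,-.0158]); Y0=18.7; YE=2.0
E
python3 - <<'E'
from h import *
p=get_ee_pos(); move_linear([p[0],p[1],.33])
B=.092
move_ptp(tgt(C0,Y0,B,.22),q(Y0)); gripper_to(.07)
move_linear(tgt(C0,Y0,B,.13),q(Y0),feed=.15)
print(move_linear(tgt(C0,Y0,B,.085),q(Y0),feed=.02,f_stop=4), get_ee_pos(),get_force(),get_opening(),get_t())
z=get_ee_pos()[2]
move_linear(tgt(C0,Y0,B,z+.004),q(Y0),feed=.03)
c=camera("top"); s=camera("scene")
cv2.imwrite("pics/v1.png",np.hstack([cv2.resize(c[110:260,250:410],None,fx=2.5,fy=2.5),cv2.resize(s[150:300,180:340],None,fx=2.5,fy=2.5)])[:,:,::-1])
print(z,get_t())
E
```

```text
True [0.62432031 0.01371594 0.09231187] [-0.11605476  0.33938619  4.86177356] 0.0701488741921124 6.2833
0.0923118666715326 6.7
```

View pics/v1.png

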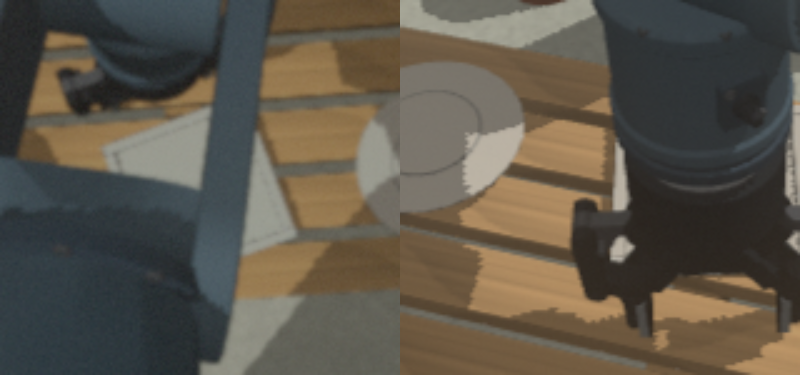

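The fingers stand behind the plate and the plate has not moved. The touch-down (offset 7.7 mm) is consistent with the tips being set back by the opening. I'll push now, stopping about 5 mm short, then back off and check.

```bash
cat >> h.py <<'E'
Z=.0963; H=.071
def snap(f,k=5):
    c=camera("top"); a=c[150:260,270:400]
    cv2.imwrite(f,cv2.convertScaleAbs(cv2.resize(a,None,fx=6,fy=5.4545,interpolation=cv2.INTER_CUBIC),alpha=1.5)[:,:,::-1])
E
python3 - <<'E'
from h import *
move_linear(tgt(C0,Y0,H+.002,Z),q(Y0),feed=.08)
n=5; D=.062
for i in range(1,n+1):
    y=Y0+(YE-Y0)*i/n; C=C0-v(YE)*D*i/n
    move_linear(tgt(C,y,H,Z),q(y),feed=.05)
    print(get_force().round(2),get_t())
Ce=C0-v(YE)*D
move_linear(tgt(Ce,YE,H+.03,Z),q(YE),feed=.15)
move_linear(tgt(Ce,YE,H+.03,.2),q(YE),feed=.25)
move_ptp([.45,-.30,.33],q(YE))
snap("pics/v2.png"); print(get_t())
E
```

```text
[0.34 0.35 0.05] 7.525
[-0.45  0.24  0.65] 7.9167
[-0.15 -0.07  1.02] 8.3167
[ 0.65  0.39 -0.61] 8.725
[-0.07 -0.2  -0.2 ] 9.1333
11.375
```

View pics/v2.png

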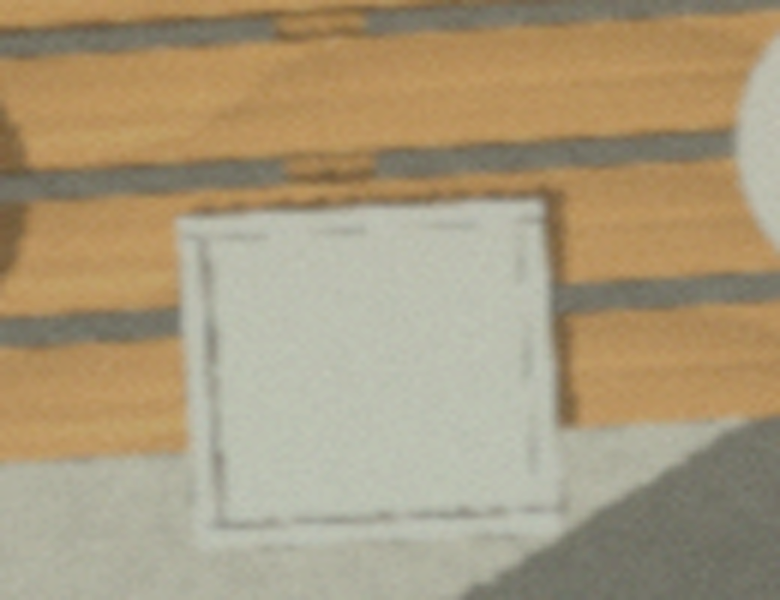

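The plate is now close to square and overhanging, with corners at BL (178,219), BR (545,200), FR (562,535) and FL (198,547). The edge runs from (0,463) to (780,416).

```bash
cat >> h.py <<'E'
def meas(cs,e):
    f=lambda u,w:((u+.5)/6-.5+270,(w+.5)/5.4545-.5+150)
    P=np.array([ray("top",f(*p),.112) for p in cs]); A,B=[ray("top",f(*p),.1) for p in e]
    d=(A-B)[:2];d/=np.linalg.norm(d);n=np.array([d[1],-d[0]]);C=P.mean(0)
    print("C",C.round(4),"edge yaw",np.degrees(np.arctan2(n[1],n[0])),"depths",[round(float((p[:2]-A[:2])@n),4) for p in P],"C depth",(C[:2]-A[:2])@n)
    print("yaw",[round(float(np.degrees(np.arctan2(-(P[i]-P[j])[0],(P[i]-P[j])[1]))),2) for i,j in((0,1),(3,2))],[round(float(np.degrees(np.arctan2((P[i]-P[j])[1],(P[i]-P[j])[0]))),2) for i,j in((0,3),(1,2))], "lat shift",(C[:2]-C0)@d)
E
python3 - <<'E'
from h import *
meas([(178,219),(545,200),(562,535),(198,547)],[(0,463),(780,416)])
E
```

```text
C [ 0.4741 -0.0181  0.112 ] edge yaw 2.2994170743060596 depths [0.0839, 0.0827, -0.0372, -0.0337] C depth 0.023929678487535345
yaw [1.7, 0.62] [1.74, 0.92] lat shift 0.00024620513238635686
```

The centre is 24 mm inside, within about 1° of square, with 0.2 mm of sideways shift. I'll finish with a straight 4 mm push at yaw 2.2°.

```bash
python3 - <<'E'
from h import *
Y=2.2; Cc=np.array([.4741,-.0181]); Ce=C0-v(2.0)*.066
move_ptp(tgt(Cc,Y,H+.03,.2),q(Y))
move_linear(tgt(Cc,Y,H+.03,Z),q(Y),feed=.15)
move_linear(tgt(Cc,Y,H+.006,Z),q(Y),feed=.08)
move_linear(tgt(Ce,Y,H,Z),q(Y),feed=.03)
move_linear(tgt(Ce,Y,H+.03,Z),q(Y),feed=.15)
move_linear(tgt(Ce,Y,H+.03,.2),q(Y),feed=.25)
move_ptp([.45,-.30,.33],q(Y))
snap("pics/v3.png"); print(get_t(),get_force())
E
```

```text
16.625 [ 6.12569549e-01  2.64427959e-04 -7.06422790e-02]
```

View pics/v3.png

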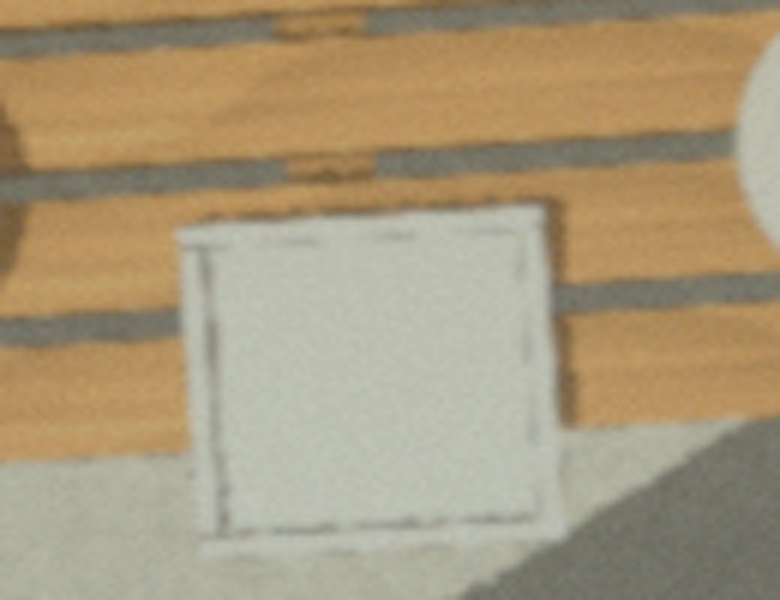

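Corners are now BL (178,230), BR (545,208), FR (562,537) and FL (202,554). The saucer at right has not moved.

```bash
python3 - <<'E'
from h import *
meas([(178,230),(545,208),(562,537),(202,554)],[(0,463),(780,416)])
a=camera("top").astype(int); b=cv2.imread("pics/top0.png")[:,:,::-1].astype(int)
for n,(x,y) in dict(saucer=(425,176),stack=(221,196)).items():
    print(n,abs(a-b)[y-38:y+38,x-38:x+38].mean())
E
```

```text
C [ 0.4716 -0.0183  0.112 ] edge yaw 2.2994170743060596 depths [0.08, 0.0798, -0.0379, -0.0363] C depth 0.02140398814648867
yaw [2.22, 1.51] [2.42, 0.97] lat shift 8.94695815994433e-05
saucer 4.391043397968605
stack 2.8545129270544782
```

```bash
python3 -c "
from bench import *
close_job(); print(get_t())"
```

```text
the job is handed in; nothing more can be done
the job is handed in; nothing more can be done
```

I slid the plate forward with the two open fingers as a fence behind it. It turned about 16.5° while moving about 62 mm, then went a last straight 4 mm. I handed the job in at about 16.7 s with the robot clear of everything.

**Position:** in the last top-camera check the plate's centre was about 20–21 mm inside the edge, against a target of 20 mm. The back-edge reading gives 20 mm and the four-corner mean gives 21.4 mm.

**Squareness:** four estimates of the plate's yaw ranged from 1.0° to 2.4°, against an edge yaw of 2.0–2.3°. It is therefore square to within about 1°, which is about as closely as I can read the pixels.

**Sideways shift:** about 0.1 mm.

**Saucers:** in the last view the single saucer's visible edge had not moved. The before/after image difference was small at both the saucer (4.4 grey levels on average) and the stack (2.9). I put that down to noise and the arm's changed shadow, and did not check the stack any other way.

**Forces:** pushing forces read about 1 N, close to the noise. The highest force I read was 4.9 N, when touching down on the bare shelf behind the plate. No check failed.

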